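Take the skewer rest off the grill stand's T-track and pack it

TASK

The grill is cold and the skewer rest is to be packed away. Pull the orange end cap of the T-track all the way out, slide the skewer rest along the track to that open end, lift it off and stand it upright on its foot in the green box, then push the end cap fully home again. Leave the sauce dish and the tray of skewers where they are.

Things in the scene. Friction and masses are not known exactly. Their poses are not given: they have to be found in the camera images.
- rail: Aluminium T-track, 340 mm long (its y), 40 wide (x), 26 deep, top face 125 to 155 mm above the table, on a grill stand clamped to the far table end. Fixed. Origin: middle of its top face; y runs to the end with the orange cap, x away from the robot to the cold grill (from x = 115 mm, 24 mm below the top face), z up. Slot 13 mm wide, channel floor 14 mm below the top face; -y end closed.
- cap (a joint): Travel of the orange plastic end cap along the track, m: 0 = home (its tongue fills the loading gap), 0.064 = fully out (gap free; it stays captive on two guide pins). A spring detent holds it at both ends: up to about 8 N along the track moves it, and past half way it snaps by itself to the other end.
- cap_lug (a point): Centre of the cap's upright pull lug, 26 mm across the track, 12 mm thick along it, standing to 33 mm above the track's top face. The point is 20 mm above that face, on the track's middle line, at track y = 176 mm when home, 240 mm when out. Hook or push it from either side along the track, or pinch it. The cap's tongue (63 mm long, 26 wide) lies inward of it, 1 mm below the track's top face.
- rest: Skewer rest in the T-track, 0.17 to 0.35 kg, y along the track, z up. Origin: centre of its foot's underside, 14 mm below the track's top face. Black T-foot 56 x 25 mm, 8 high; neck 9 wide; black shoe 130 x 34 mm, z = 16 to 26 mm; on it a slotted steel channel 120 mm long, 20 wide, to z = 64 mm. Against the tongue of the pulled cap it stops at track y = 143 mm; it lifts off from about 135 mm on.
- box: Open green polypropylene box, 180 mm (x) by 250 mm (y) outside, standing in its upturned lid (192 by 262 mm); rim 82 mm above the table, walls 4 mm. Loose, 0.7 kg. Origin: centre of the underside, z up. May stand on the left or on the right.
- box_floor (a point): Centre of the box's inner floor, 8 mm above the table; the inside is 172 mm by 242 mm, empty.
- dish: White porcelain sauce dish, 84 mm across, 28 mm high, loose. Origin: centre of its underside. Leave alone.
- tray: Dark steel tray 120 mm (x) by 290 mm (y), 16 mm high, with four flat metal skewers 240 mm long lying in it, loose. Origin: centre of its underside. May stand on the right or on the left. Leave alone.
- loading_gap (a point): Centre of the loading gap, on the track's top face at track y = 138 mm. The 4 mm lips that hold the rest's foot down run from track y = -170 to 106 mm; from 106 to 170 mm they are cut away, and only there can the rest be lifted straight up. Nothing stands above the top face at the other end. Axes as the rail.
- rest_grip (a point): Point 51 mm above the rest's origin, in the middle of its stainless channel: the unslotted middle 40 mm, 20 mm wide across the track (two walls 3 mm thick), z = 26 to 64 mm from the rest's origin, is the place to grip it across.
- rest_push (a point): Centre of the -y end face of the rest's black shoe (65 mm from the rest's middle, 21 mm above its origin, so 7 mm above the track's top face; the face is 34 mm wide, 10 mm high). Pushed here, low, towards the open end, the rest slides with light friction; the foot has 1 to 2 mm of play.
- skewer0: One of the four flat metal skewers lying in the tray (number 0, counted along the tray's x), 240 mm long, 3 mm thick, loose, with a ring at its -y end. Origin: underside, near the middle of its length. Leave alone.
- skewer1: One of the four flat metal skewers lying in the tray (number 1, counted along the tray's x), 240 mm long, 3 mm thick, loose, with a ring at its -y end. Origin: underside, near the middle of its length. Leave alone.
- skewer2: One of the four flat metal skewers lying in the tray (number 2, counted along the tray's x), 240 mm long, 3 mm thick, loose, with a ring at its -y end. Origin: underside, near the middle of its length. Leave alone.
- skewer3: One of the four flat metal skewers lying in the tray (number 3, counted along the tray's x), 240 mm long, 3 mm thick, loose, with a ring at its -y end. Origin: underside, near the middle of its length. Leave alone.
Not all that is in view belongs to the job. Of the things that look like the rest, the middle-sized one is meant.

How it is judged (in metres and radians):
On the way, in this order (a step that is already met when the one before it is completed fails the run):
1. the end cap is pulled fully out (value of joint cap above 0.058 m), for 0.1 s.
2. the rest has been slid into the loading gap at the open end, still sitting in the track (y of rest in the frame of rail between 0.13 and 0.155 m and z of rest in the frame of rail below -0.006 m), for 0.1 s.
3. the rest is lifted clear of the track (z of rest in the frame of rail above 0.01 m), for 0.1 s.
At the end, for the whole second after the job is handed in: The skewer rest stands upright (within about 8 degrees) on its foot on the floor of the green box, released and at rest, the box is still upright, and the end cap is home within 5 mm (x of rest in the frame of box_floor between -0.075 and 0.075 m and y of rest in the frame of box_floor between -0.1 and 0.1 m and z of rest in the frame of box_floor between -0.006 and 0.006 m and angle between rest's own z axis and vertical below 0.15 rad and linear speed of rest below 0.02 m/s and angle between box's own z axis and vertical below 0.1 rad and value of joint cap below 0.005 m); the robot touches nothing.
It fails at once if the sauce dish is knocked about (moved over 30 mm) (distance of dish from where it was at the start of the episode above 0.03 m).
It fails at once if the skewer tray is knocked about (moved over 30 mm) (distance of tray from where it was at the start of the episode above 0.03 m).
It fails at once if a skewer is knocked about (moved over 40 mm) (distance of any of skewer0, skewer1, skewer2, skewer3 from where it was at the start of the episode above 0.04 m).
It also fails if it takes over 70 s, if anything falls off the work surface, if the arm or the gripper's body presses on something with over 40 N, if the wrist force passes 120 N, or if a joint passes its speed limit or range.

ROBOT

A 7-joint arm with a two-finger parallel gripper is mounted at the origin on the work surface. World frame = base frame: x ahead of the robot, y to its left, z up, the work surface at z = 0. Lengths are in mm, angles in degrees, forces in N, time in s.
With the tool pointing down it reaches from about 400 to 850 mm from the base axis. Payload 4.4 kg.
Tool frame: the origin (TCP) lies between the finger pads; the fingertips stand 14 mm ahead of it and the grasp point (between the pads) lies 5 mm behind it; x points along the fingers, y is the direction in which the jaws open and shut, and the axes are right-handed (so a half turn about x gives the same grasp; the last joint's range is limited). The gripper opens to 94 mm and grips with 3 to 60 N. Pads are 16 mm wide; open, the fingers measure 119 mm over their backs; the gripper's body (75 mm by 177 mm) begins 78 mm behind the grasp point.
Start: joints at [69.167, 36.005, 2.206, 86.941, -1.547, 57.084, -1.146], TCP at [190.75, -621.396, 219.478] pointing down, gripper open.
Joint ranges: [-175.42, 175.42], [-21.48, 121.26], [-71.46, 75.88], [10.55, 141.38], [-63.04, 243.04], [13.31, 113.54], [-168.57, 168.57]. Speed limits (degrees/s): [147.25, 147.25, 180, 180, 180, 180, 180].

INTERFACE

Orientations are given as [roll, pitch, yaw] about the fixed x, y, z axes, in that order (R = Rz(yaw) Ry(pitch) Rx(roll)).
In Python, from bench import r gives the robot as it stands.
- The arm moves only by the tool carry_out, never from a script. Its argument "plan" is text: rows parted by semicolons, each of 7 numbers parted by spaces: the shift along the tool's x, y, z in units of 30 mm (1.0 is 30 mm), then the turn, a rotation vector about the tool's x, y, z in units of 6 degrees (1.0 is 6 degrees), then the opening, from -1 (shut) to 1 (fully open). In form: dx dy dz rx ry rz grip; .... A call has 1 to 10 rows; each row shifts and turns the commanded pose from where the row before left it, along the tool's axes as they then stand; what a row does not reach is not made up. A row lasts 1/12 s, in which the tool goes at most 41.7 mm and 7.16 degrees, less where a joint would pass 70% of its speed; a pose out of reach is approached as far as the arm can. A call is refused whole if a number of a shift passes 1 or a number of a turn 1, either way. A call with a gripper value outside its range is refused whole. The fingers move at their own pace and stop on an object; "force" is the grip in N (left out, the last holds). Time passes only in rows, so rows that do not move let the fingers close. It gives the time, the measured TCP pose, the force and the opening at its end, in the units of the state.
- r.sense(): the state, without advancing time (a new reading comes with each control period).
- r.capture(name): name is "scene" or "side" or "wrist"; returns the picture (400x640x3 uint8, red, green, blue); there is no depth.
- r.camera_params(name): a dict with "fx", "fy", "cx", "cy" (pixels), "extrinsics" (4x4, takes a point from camera to world coordinates). Camera axes: x right, y down, z forward; pixel columns grow to the right and rows downward; lengths in mm; the calibration is good to about 2 mm. The wrist camera is an equidistant fisheye: a pixel r from the principal point sees the ray r / f radians off the axis. A picture is of the moment at which its call begins: read the wrist's pose just before it. camera_params takes no time and is no camera call; for the wrist camera it gives the pose at the moment of the call.
- r.hand_in(): hands the job in, once; it reports no verdict.
The state is a dict: "t": time; "joints": joint angles; "dq": joint speeds; "effort": joint torques, N m; "ee_pos": TCP position; "ee_rot": TCP orientation; "force": force on the tool from outside, world axes, zero at the start; "wrist_torque": the same for the moment, N m; "opening": finger opening in mm.
Only numpy, scipy, OpenCV 4.12 (cv2) and the standard library are available. Lean on these libraries where they do the work, as an engineer would, in place of code of your own. Each camera call takes 0.05 s, during which the arm holds its last target.

## Working session

There is one attempt and no reset: what is moved stays moved. The work goes in short steps, Python scripts to look and compute and a tool call to move; the robot and the scene stay as the last step left them, time stands still between calls to the robot, and variables do not carry over. Pictures are saved under pics/ and viewed, and the job is handed in when it is done.

Besides the shell and the picture viewer there is one more tool, called after "Emit:" by a JSON object that holds its "op" and its "data". carry_out: Moves the arm, as the interface text tells. Its arguments: {"type":"object","properties":{"plan":{"type":"string"},"force":{"type":"number"}},"required":["plan"]}

```bash
ls; mkdir -p pics; python3 - <<'E'
from bench import r
import cv2
print(r.sense())
for n in ["scene","side","wrist"]:
    p=r.camera_params(n); print(n,p)
    im=r.capture(n); cv2.imwrite(f"pics/{n}0.png",cv2.cvtColor(im,cv2.COLOR_RGB2BGR))
E
```

```text
pics
{'t': 0.0, 'joints': array([69.16957961, 36.05683434,  2.20254398, 86.99502119, -1.54787075,
       57.08491965, -1.14737204]), 'dq': array([-0.03665288, -0.08078634,  0.00629298, -0.028157  , -0.00892525,
        0.00511148, -0.01101653]), 'effort': array([-5.84784866e-04, -5.49713230e+01,  1.14390112e+00, -1.86624759e+01,
       -5.20653301e-02,  2.37200892e-02,  2.06110549e-04]), 'ee_pos': array([ 190.54085604, -620.77468923,  218.58311268]), 'ee_rot': array([-89.70826299,  89.89289174, 107.35019557]), 'force': array([0.18505657, 0.39960592, 0.88012244]), 'wrist_torque': array([ 0.00574947, -0.06231712, -0.02634181]), 'opening': 93.93348028228979}
scene {'fx': 457.6611399140245, 'fy': 457.6611399140245, 'cx': 317.63476287191713, 'cy': 196.73440838247953, 'extrinsics': array([[ 8.69296873e-01,  3.93467294e-01, -2.99176261e-01,
         7.46033201e+02],
       [ 4.94247351e-01, -6.83938397e-01,  5.36607701e-01,
        -5.95171537e+02],
       [ 6.51944752e-03, -6.14338471e-01, -7.89015678e-01,
         9.77935904e+02],
       [ 0.00000000e+00,  0.00000000e+00,  0.00000000e+00,
[... 258 characters left out ...]
01,  4.58089127e-01, -7.30930492e-01,
         7.48032698e+02],
       [ 3.08436037e-03, -8.46376491e-01, -5.32576119e-01,
         6.94050261e+02],
       [ 0.00000000e+00,  0.00000000e+00,  0.00000000e+00,
         1.00000000e+00]])}
wrist {'fx': 309.70691628693146, 'fy': 309.70691628693146, 'cx': 319.4587091301597, 'cy': 193.1539361069053, 'extrinsics': array([[ 2.93418679e-01, -9.20394193e-01, -2.58418280e-01,
         2.65505063e+02],
       [-9.55984035e-01, -2.82512007e-01, -7.92558586e-02,
        -5.98121901e+02],
       [-5.96346953e-05,  2.70298899e-01, -9.62776455e-01,
         3.83891677e+02],
       [ 0.00000000e+00,  0.00000000e+00,  0.00000000e+00,
         1.00000000e+00]])}
```

View pics/scene0.png

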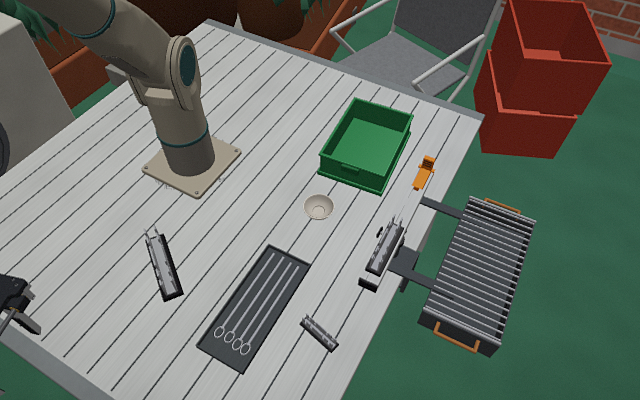

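View pics/side0.png

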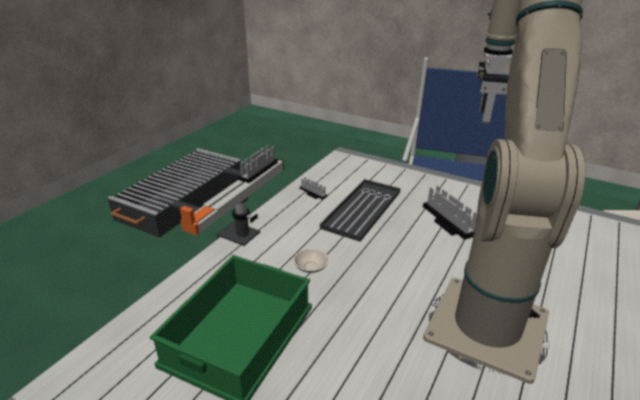

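View pics/wrist0.png

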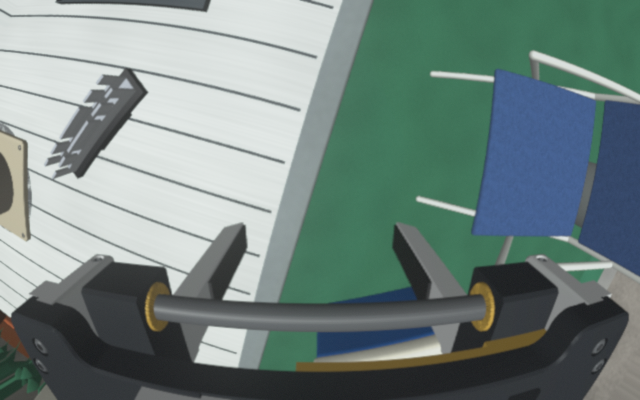

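```bash
python3 - <<'E'
import cv2
a=cv2.imread("pics/scene0.png");b=cv2.imread("pics/side0.png")
cv2.imwrite("pics/c1.png",cv2.resize(a[140:300,340:480],None,fx=5,fy=5,interpolation=cv2.INTER_CUBIC)[:,:][:800,:700][0:600*0+800])
cv2.imwrite("pics/c1.png",cv2.resize(a[145:295,340:470],None,fx=4,fy=4,interpolation=cv2.INTER_CUBIC))
cv2.imwrite("pics/c2.png",cv2.resize(b[140:250,170:330],None,fx=5,fy=5,interpolation=cv2.INTER_CUBIC))
E
```

```text
(no output)
```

View pics/c1.png

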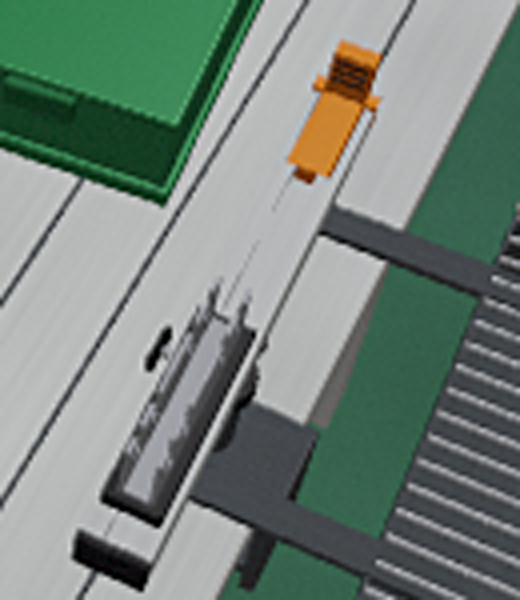

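View pics/c2.png

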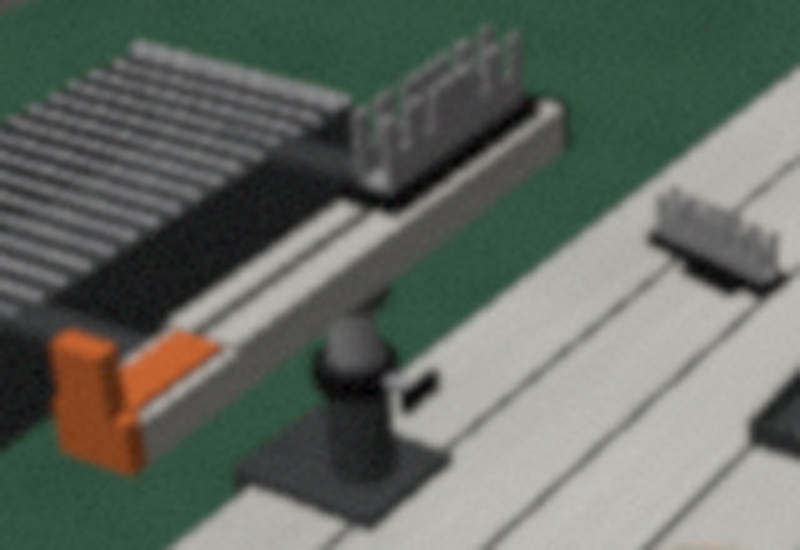

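```bash
cat > h.py <<'E'
import numpy as np, cv2
from bench import r
from scipy.spatial.transform import Rotation as R
def ray(n,uv,p=None):
    p=p or r.camera_params(n); E=np.array(p['extrinsics'])
    x=(uv[0]-p['cx'])/p['fx']; y=(uv[1]-p['cy'])/p['fy']
    if n=='wrist':
        t=np.hypot(x,y); s=np.sin(t)/t if t>1e-9 else 1
        d=np.array([x*s,y*s,np.cos(t)])
    else: d=np.array([x,y,1.])
    d=E[:3,:3]@d
    return E[:3,3],d/np.linalg.norm(d)
def plane(n,uv,z,p=None):
    o,d=ray(n,uv,p); return o+d*(z-o[2])/d[2]
def tri(*obs):
    A=0;b=0
    rs=[ray(*o) for o in obs]
    for o,d in rs:
        M=np.eye(3)-np.outer(d,d); A=A+M; b=b+M@o
    x=np.linalg.solve(A,b)
    return x,[np.linalg.norm((np.eye(3)-np.outer(d,d))@(x-o)) for o,d in rs]
def proj(n,X,p=None):
    p=p or r.camera_params(n); E=np.array(p['extrinsics'])
    c=E[:3,:3].T@(np.asarray(X)-E[:3,3])
    if n=='wrist':
        t=np.arctan2(np.hypot(c[0],c[1]),c[2]); k=t/np.hypot(c[0],c[1])
        return np.array([p['cx']+p['fx']*c[0]*k,p['cy']+p['fy']*c[1]*k])
    return np.array([p['cx']+p['fx']*c[0]/c[2],p['cy']+p['fy']*c[1]/c[2]])
def save(n,name):
    p=r.camera_params(n); im=cv2.cvtColor(r.capture(n),cv2.COLOR_RGB2BGR); cv2.imwrite(f"pics/{name}.png",im); return im,p
E
python3 - <<'E'
from h import *
np.set_printoptions(precision=1,suppress=True)
pr={'tongueR':((423,188.75),(206,206.4)),'tongueL':((412,185),(215,210)),
'railendR':((377.5,285),(278,160)),'railendL':((360,277.5),(282,161)),}
for k,(a,b) in pr.items(): print(k,tri(('scene',a),('side',b)))
im=cv2.imread("pics/scene0.png");h=cv2.cvtColor(im,cv2.COLOR_BGR2HSV)
m=cv2.inRange(h,(45,120,40),(80,255,255))
m[:, :300]=0;m[:90]=0;m[200:]=0;m[:,415:]=0
c=max(cv2.findContours(m,0,2)[0],key=cv2.contourArea)
print(cv2.approxPolyDP(c,4,True)[:,0])
E
```

```text
tongueR (array([630.3, 112.2, 145.4]), [np.float64(2.9999804943245856), np.float64(2.999980494324648)])
tongueL (array([603.7, 111.8, 143.8]), [np.float64(2.468416742462616), np.float64(2.468416742462432)])
railendR (array([ 635.7, -169.7,  143.1]), [np.float64(11.43107167846024), np.float64(11.431071678460262)])
railendL (array([ 607.4, -167.3,  146.4]), [np.float64(0.26507792415896614), np.float64(0.2650779241591071)])
[[354  98]
 [319 153]
 [317 171]
 [381 195]
 [410 134]
 [413 115]]
```

```bash
python3 - <<'E'
from h import *
np.set_printoptions(precision=1,suppress=True)
im=cv2.imread("pics/scene0.png");sd=cv2.imread("pics/side0.png")
cv2.imwrite("pics/c3.png",cv2.resize(im[80:210,300:430],None,fx=5,fy=5,interpolation=cv2.INTER_CUBIC)[:600])
c4=sd[240:400,140:330]; cv2.imwrite("pics/c4.png",cv2.resize(c4,None,fx=4,fy=4,interpolation=cv2.INTER_CUBIC)[:600])
O=np.array([619.,5+0,145.5]);yaw=np.radians(1.)
O[1]=112.-107+0
for n,I in(('scene',im),('side',sd)):
    I=I.copy()
    for y in(-170,170,106):
        for x in(-20,20):
            c,s=np.cos(yaw),np.sin(yaw)
            X=O+[c*x-s*y,s*x+c*y,0]
            u=proj(n,X);cv2.circle(I,(int(u[0]*16+.5),int(u[1]*16+.5)),16,(0,0,255),-1,cv2.LINE_AA,4)
    c=I[145:295,340:470] if n=='scene' else I[140:250,170:300]
    cv2.imwrite(f"pics/ov_{n}.png",cv2.resize(c,None,fx=4,fy=4,interpolation=cv2.INTER_CUBIC))
E
```

```text
(no output)
```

View pics/c3.png

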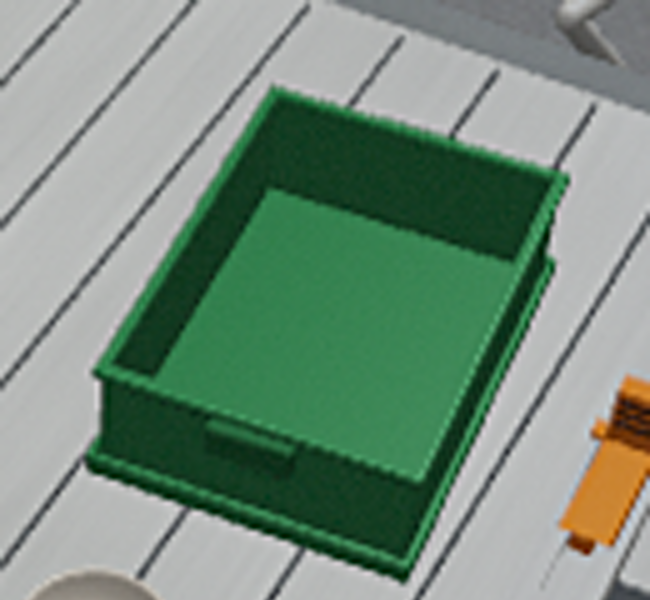

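View pics/c4.png

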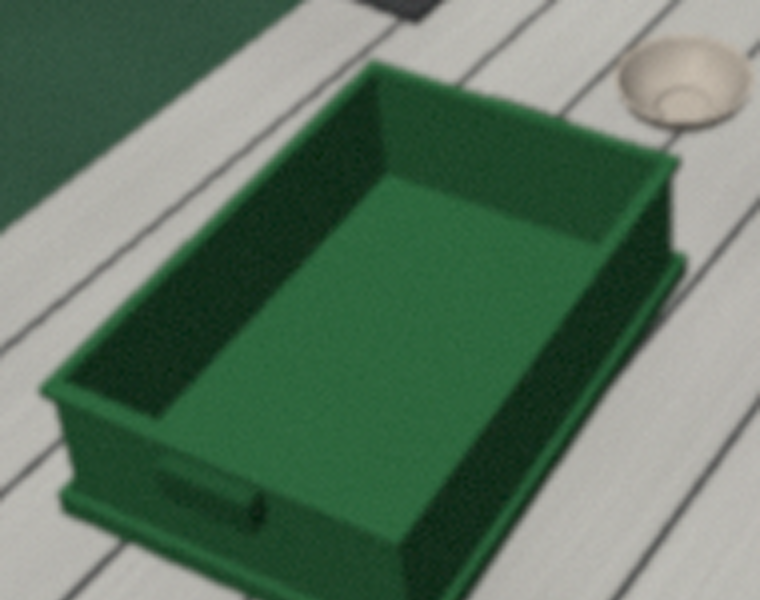

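View pics/ov_scene.png

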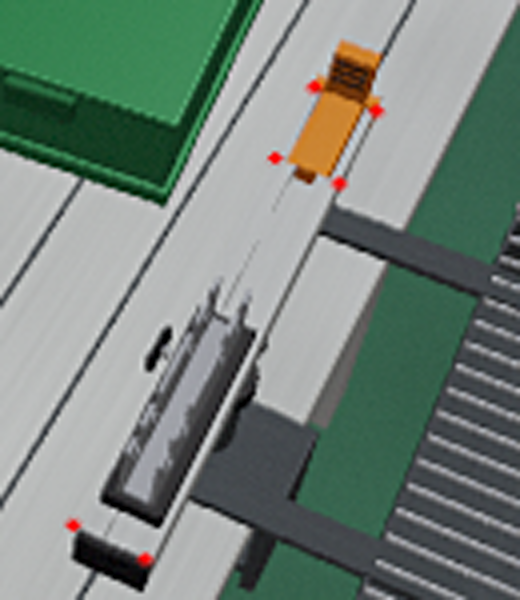

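View pics/ov_side.png

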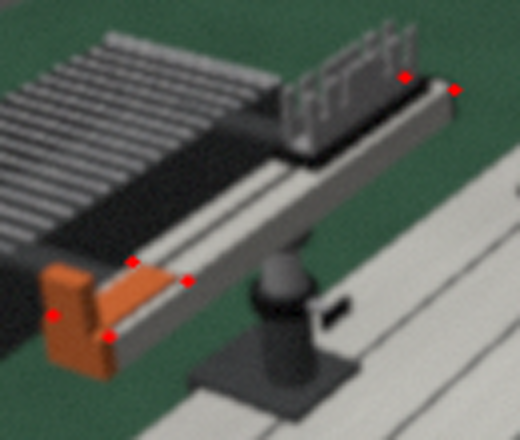

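```bash
python3 - <<'E'
from h import *
np.set_printoptions(precision=1,suppress=True)
print('shoe',plane('scene',(366.25,268.75),157.5),plane('scene',(380,275.5),157.5))
S=[plane('scene',u,82) for u in((355,98),(413.4,115.6),(319.4,154.4),(385,176.5))]
D=[plane('side',u,82) for u in((151.2,337),(233,256.25),(309.5,280))]
for x in S: print('S',x)
for x in D: print('D',x)
for a,b in((0,1),(0,2),(2,3)):
    d=S[b]-S[a];print(np.linalg.norm(d),np.degrees(np.arctan2(d[1],d[0])))
for a,b in((0,1),(1,2)):
    d=D[b]-D[a];print(np.linalg.norm(d),np.degrees(np.arctan2(d[1],d[0])))
print('dish',plane('scene',(319,207),14))
E
```

```text
shoe [ 611.7 -148.8  157.5] [ 642.3 -148.9  157.5]
S [318.4 394.4  82. ]
S [499.2 409.7  82. ]
S [339.5 141.2  82. ]
S [523.9 157.9  82. ]
D [492.8 413.   82. ]
D [514.6 163.3  82. ]
D [333.1 145.5  82. ]
181.40359888135922 4.83822598784941
254.07403610200566 -85.23508855842242
185.19642634209288 5.180879793969838
250.69457459607005 -85.00299773672103
182.4383137842513 -174.40090819022024
dish [400.5  32.5  14. ]
```

```bash
cat > mv.py <<'E'
from h import *
import sys
np.set_printoptions(precision=2,suppress=True)
def Rt(yaw): # tool x=-z; tool y along rail x dir (sign s)
    c,s=np.cos(np.radians(yaw)),np.sin(np.radians(yaw))
    x=np.array([0,0,-1.]);y=np.array([c,s,0]);return np.c_[x,y,np.cross(x,y)]
def to(P,yaw):
    st=r.sense();p=st['ee_pos'];Rc=R.from_euler('xyz',st['ee_rot'],degrees=True).as_matrix()
    rv=R.from_matrix(Rc.T@Rt(yaw)).as_rotvec(degrees=True)
    print('t',st['t'],'pos',p,'F',st['force'],'open',st['opening'])
    print('shift now-frame /30',Rc.T@(np.array(P)-p)/30,' rot/6',rv/6,' shift in target frame/30',Rt(yaw).T@(np.array(P)-p)/30)
E
python3 - <<'E'
from mv import *
st=r.sense();print(R.from_euler('xyz',st['ee_rot'],degrees=True).as_matrix())
for y in(1.5,181.5): to([617,100,290],y)
E
```

```text
[[-0.    0.29 -0.96]
 [ 0.   -0.96 -0.29]
 [-1.   -0.    0.  ]]
t 0.15 pos [ 190.56 -620.98  218.79] F [0.22 0.13 0.15] open 94.09657992537198
shift now-frame /30 [ -2.35 -18.81 -20.64]  rot/6 [-12.41  -0.01   0.01]  shift in target frame/30 [ -2.37  14.84 -23.65]
t 0.15 pos [ 190.56 -620.98  218.79] F [0.22 0.13 0.15] open 94.09657992537198
shift now-frame /30 [ -2.35 -18.81 -20.64]  rot/6 [17.59  0.01  0.01]  shift in target frame/30 [ -2.37 -14.84  23.65]
```

Emit:
{"op": "carry_out", "data": {"plan": "-1 0 0 -1 0 0 1;-1 0 0 -1 0 0 1;-1 0 0 -1 0 0 1;-1 0 0 -1 0 0 1;0 0 0 -1 0 0 1;0 0 0 -1 0 0 1;0 0 0 -1 0 0 1;0 0 0 -1 0 0 1;0 0 0 -1 0 0 1;0 0 0 -1 0 0 1"}}

```text
t: 0.98
ee_pos: [190.6, -621.2, 339.1]
ee_rot: [-146.2, 90.0, 111.2]
force: [0.1, 0.3, 1.4]
opening: 93.7
```

Emit:
{"op": "carry_out", "data": {"plan": "0 0 0 -1 0 0 0;0 0 0 -1 0 0 0;0 0 0 -0.4 0 0 0;0 0.6 -1 0 0 0 0;0 0.6 -1 0 0 0 0;0 0.6 -1 0 0 0 0;0 0.6 -1 0 0 0 0;0 0.6 -1 0 0 0 0;0 0.6 -1 0 0 0 0;0 0.6 -1 0 0 0 0"}}

```text
t: 1.82
ee_pos: [311.7, -406.5, 339.3]
ee_rot: [-124.4, 90.0, 147.1]
force: [0.5, 0.2, -0.2]
opening: 46.9
```

Emit:
{"op": "carry_out", "data": {"plan": "0 0.6 -1 0 0 0 0;0 0.6 -1 0 0 0 0;0 0.6 -1 0 0 0 0;0 0.6 -1 0 0 0 0;0 0.6 -1 0 0 0 0;0 0.6 -1 0 0 0 0;0 0.6 -1 0 0 0 0;0 0.6 -1 0 0 0 0;0 0.6 -1 0 0 0 0;0 0.6 -1 0 0 0 0"}}

```text
t: 2.65
ee_pos: [484.0, -102.3, 339.5]
ee_rot: [-27.7, 90.0, -116.3]
force: [-0.1, -0.7, 0.9]
opening: 47.3
```

```bash
python3 - <<'E'
from mv import *
to([617,60,290],1.5)
E
```

```text
t 2.65 pos [ 483.98 -102.3   339.46] F [-0.06 -0.66  0.91] open 47.319682014731626
shift now-frame /30 [ 1.65  4.57 -5.3 ]  rot/6 [-0.01  0.    0.  ]  shift in target frame/30 [ 1.65  4.57 -5.29]
```

Emit:
{"op": "carry_out", "data": {"plan": "0 0.9 -0.9 0 0 0 0;0 0.9 -0.9 0 0 0 0;0 0.9 -0.9 0 0 0 0;0 0.9 -0.9 0 0 0 0;0 0.9 -0.9 0 0 0 0;0 0 0 0 0 0 -1;0 0 0 0 0 0 -1;0 0 0 0 0 0 -1"}}

```text
t: 3.32
ee_pos: [614.6, 34.1, 338.9]
ee_rot: [-60.5, 89.9, -149.0]
force: [-0.4, -0.2, -0.3]
opening: 30.5
```

```bash
python3 - <<'E'
from mv import *
im,p=save('wrist','w1'); print(p)
to([617,60,290],1.5)
E
```

```text
{'fx': 309.70691628693146, 'fy': 309.70691628693146, 'cx': 319.4587091301597, 'cy': 193.1539361069053, 'extrinsics': array([[  1.  ,   0.02,   0.01, 612.6 ],
       [  0.03,  -0.96,  -0.27, 112.67],
       [ -0.  ,   0.27,  -0.96, 504.  ],
       [  0.  ,   0.  ,   0.  ,   1.  ]])}
t 3.3667 pos [614.5   33.23 339.19] F [-0.26  0.07 -0.42] open 26.542676345613845
shift now-frame /30 [ 1.64  0.11 -0.89]  rot/6 [-0.02  0.01  0.01]  shift in target frame/30 [ 1.64  0.11 -0.89]
```

View pics/w1.png

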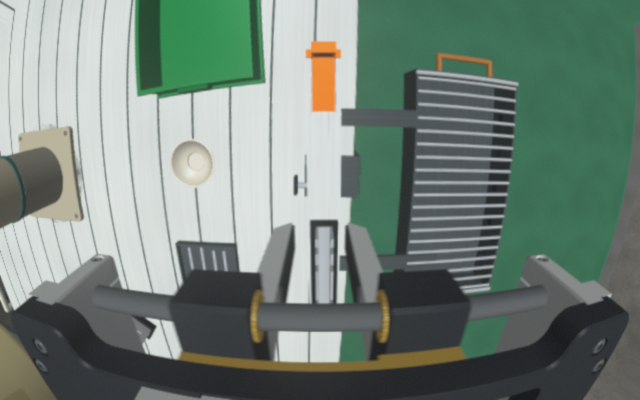

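```bash
python3 - <<'E'
from mv import *
im=cv2.imread('pics/w1.png')
E=np.array
p=r.camera_params('wrist')
h=cv2.cvtColor(im,cv2.COLOR_BGR2HSV)
m=cv2.inRange(h,(5,150,120),(20,255,255)); m[200:]=0
for row in(64,70,80,90,100,107):
    c=np.where(m[row,290:360])[0]+290
    a,b=plane('wrist',(c[0]-.5,row),144.5,p),plane('wrist',(c[-1]+.5,row),144.5,p); print(row,a,b,(a+b)/2)
col=np.where(m[:,323])[0];print(col.min(),col.max(),plane('wrist',(323,col.max()+.5),144.5,p))
for rr in range(38,62,2):
    c=np.where(m[rr,290:360])[0]+290; print(rr,c[0],c[-1],im[rr,323])
c=cv2.resize(im[30:120,280:360],None,fx=6,fy=6,interpolation=cv2.INTER_CUBIC);d=cv2.resize(im[205:315,270:370],None,fx=5,fy=5,interpolation=cv2.INTER_CUBIC)
cv2.imwrite('pics/w1a.png',c);cv2.imwrite('pics/w1b.png',d)
E
```

```text
64 [602.93 162.8  144.5 ] [626.87 163.45 144.5 ] [614.9  163.12 144.5 ]
70 [603.1 155.7 144.5] [627.04 156.35 144.5 ] [615.07 156.03 144.5 ]
80 [603.38 143.96 144.5 ] [627.34 144.6  144.5 ] [615.36 144.28 144.5 ]
90 [603.65 132.28 144.5 ] [627.64 132.92 144.5 ] [615.65 132.6  144.5 ]
100 [603.92 120.64 144.5 ] [627.96 121.28 144.5 ] [615.94 120.96 144.5 ]
107 [604.1  112.51 144.5 ] [628.19 113.14 144.5 ] [616.14 112.82 144.5 ]
42 110 [616.24 108.72 144.5 ]Traceback (most recent call last):
  File "<stdin>", line 12, in <module>
IndexError: index 0 is out of bounds for axis 0 with size 0
```

Emit:
{"op": "carry_out", "data": {"plan": "0 0 -1 0 0 0 -1;0 0 -1 0 0 0 -1;0.5 0 -1 0 0 0 -1;0.9 0 -1 0 0 0 -1;0.9 0 0 0 0 0 -1;0.9 0 0 0 0 0 -1;0.9 0 0 0 0 0 -1;0.9 0 0 0 0 0 -1;0.6 0 0 0 0 0 -1;0 0 0 0 0 0 -1"}}

```text
t: 4.2
ee_pos: [609.4, 151.1, 167.9]
ee_rot: [-64.1, 89.6, -152.8]
force: [-1.0, -1.1, 0.0]
opening: 0.7
```

```bash
python3 - <<'E'
from mv import *
im,p=save('wrist','w2');save('scene','s2');to([614.6,155,165],1.4)
im=cv2.imread('pics/s2.png')
cv2.imwrite('pics/s2a.png',cv2.resize(im[100:290,340:480],None,fx=4,fy=3,interpolation=cv2.INTER_CUBIC))
E
```

```text
t 4.3 pos [612.1  153.09 171.97] F [0.23 0.43 0.83] open 0.48693295572138595
shift now-frame /30 [ 0.23  0.08 -0.06]  rot/6 [-0.01  0.01  0.  ]  shift in target frame/30 [ 0.23  0.08 -0.06]
```

View pics/w2.png

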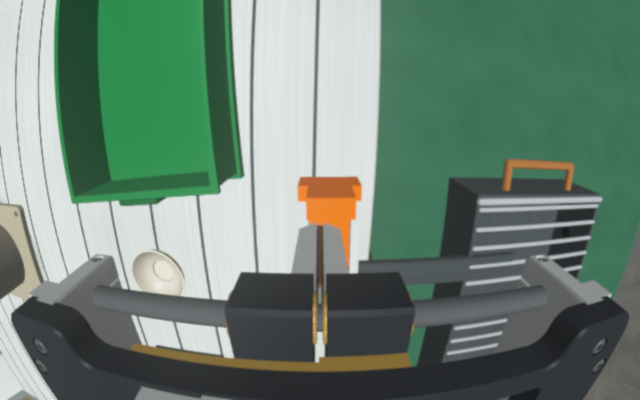

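View pics/s2a.png

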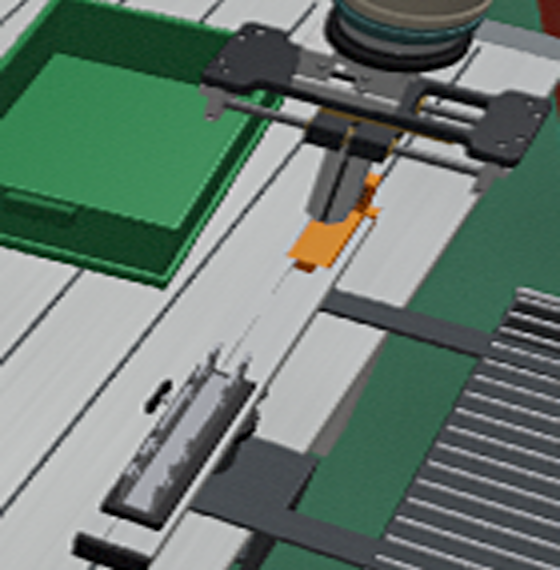

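Emit:
{"op": "carry_out", "data": {"plan": "0.1 0.1 -0.3 0 0 0 -1;0 0 -0.3 0 0 0 -1;0 0 -0.3 0 0 0 -1;0 0 -0.3 0 0 0 -1;0 0 -0.3 0 0 0 -1;0 0 -0.3 0 0 0 -1;0 0 -0.3 0 0 0 -1;0 0 -0.3 0 0 0 -1;0 0 -0.1 0 0 0 -1;0 0 0 0 0 0 -1"}}

```text
t: 5.13
ee_pos: [613.2, 227.3, 168.9]
ee_rot: [-6.5, 89.7, -95.1]
force: [-1.3, -6.5, 4.7]
opening: -0.2
```

```bash
python3 - <<'E'
from mv import *
im,p=save('wrist','w3');save('scene','s3');to([614.6,155,165],1.4)
im=cv2.imread('pics/s3.png')
cv2.imwrite('pics/s3a.png',cv2.resize(im[100:290,340:480],None,fx=4,fy=3,interpolation=cv2.INTER_CUBIC))
E
```

```text
t 5.2333 pos [613.23 227.28 168.86] F [-0.68 -6.27  3.66] open 0.7565575087056403
shift now-frame /30 [ 0.14 -0.01  2.41]  rot/6 [0.   0.05 0.01]  shift in target frame/30 [ 0.13 -0.01  2.41]
```

View pics/s3a.png

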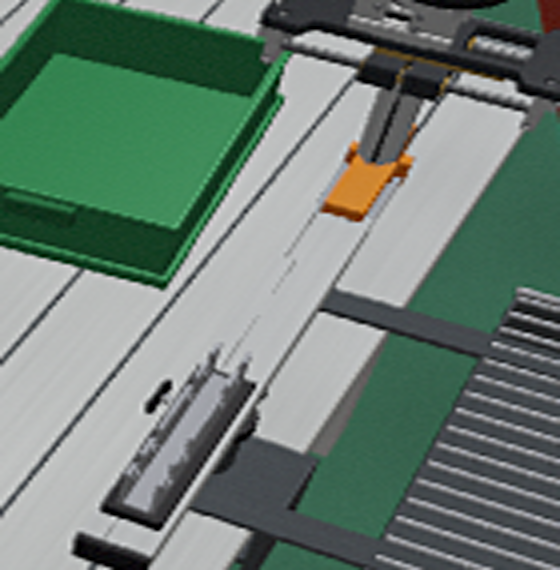

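View pics/w3.png

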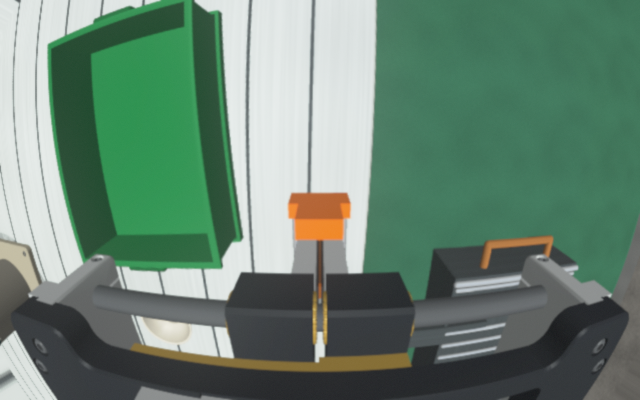

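Emit:
{"op": "carry_out", "data": {"plan": "0 0 -0.15 0 0 0 -1;0 0 -0.1 0 0 0 -1;0 0 0 0 0 0 -1"}}

```text
t: 5.48
ee_pos: [613.2, 227.5, 168.8]
ee_rot: [-9.8, 89.1, -98.6]
force: [-2.3, -18.1, 10.4]
opening: 0.5
```

```bash
python3 - <<'E'
from mv import *
to([614.6,155,165],1.4)
E
```

```text
t 5.4833 pos [613.19 227.45 168.75] F [ -2.34 -18.12  10.38] open 0.5457746754793046
shift now-frame /30 [ 0.16 -0.    2.41]  rot/6 [-0.03  0.16  0.03]  shift in target frame/30 [ 0.13 -0.01  2.42]
```

Emit:
{"op": "carry_out", "data": {"plan": "0 0 0.4 0 0 0 -1;-0.7 0 0.1 0 0 0 -1;-1 0 0.5 0 0 0 -1;-1 0 1 0 0 0 -1;0 0 1 0 0 0 -1;0 0 1 0 0 0 -1;0 0 1 0 0 0 -1;0 0 1 0 0 0 -1;0 0 1 0 0 0 -1;0 0 1 0 0 0 -1"}}

```text
t: 6.32
ee_pos: [619.3, -2.1, 249.2]
ee_rot: [147.5, 89.9, 59.0]
force: [0.4, -0.6, 0.8]
opening: 0.5
```

Emit:
{"op": "carry_out", "data": {"plan": "0 0 1 0 0 0 -1;0 0 1 0 0 0 -1;0 0 1 0 0 0 -1;0 0 1 0 0 0 -1;0 0 1 0 0 0 -1;0 0 0 0 0 0 -1;0 0 0 0 0 0 -1"}}

```text
t: 6.9
ee_pos: [623.1, -153.6, 248.7]
ee_rot: [150.9, 90.0, 62.2]
force: [0.6, 0.1, 0.1]
opening: 0.2
```

```bash
python3 - <<'E'
from mv import *
to([623,-175,164],1.4);im,p=save('wrist','w4')
for n,X in (('face',[622.5,-147,157.5]),): print(proj('wrist',X,p))
E
```

```text
t 6.9 pos [ 623.07 -153.56  248.66] F [0.56 0.13 0.13] open 0.16748739143140245
shift now-frame /30 [ 2.82 -0.02  0.72]  rot/6 [-0.02 -0.   -0.  ]  shift in target frame/30 [ 2.82 -0.02  0.71]
[319.25 192.81]
```

View pics/w4.png

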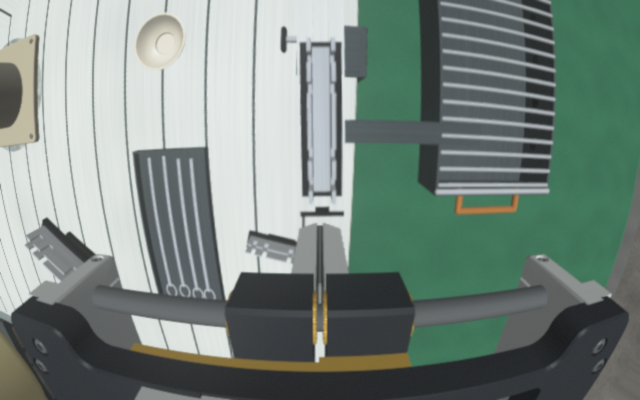

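Emit:
{"op": "carry_out", "data": {"plan": "0 0 0.7 0 0 0 -1;1 0 0 0 0 0 -1;1 0 0 0 0 0 -1;0.8 0 0 0 0 0 -1;0 0 0 0 0 0 -1;0 0 -0.3 0 0 0 -1;0 0 -0.3 0 0 0 -1;0 0 -0.3 0 0 0 -1;0 0 -0.3 0 0 0 -1;0 0 -0.3 0 0 0 -1"}}

```text
t: 7.78
ee_pos: [622.5, -126.5, 165.6]
ee_rot: [89.8, 90.0, 1.4]
force: [0.7, -1.1, 0.4]
opening: 0.6
```

```bash
python3 - <<'E'
from mv import *
to([617,71,164],1.4);im,p=save('wrist','w5');save('side','d5')
im=cv2.imread('pics/d5.png')
cv2.imwrite('pics/d5a.png',cv2.resize(im[80:250,170:330],None,fx=4,fy=3,interpolation=cv2.INTER_CUBIC))
E
```

```text
t 7.7833 pos [ 622.54 -126.48  165.56] F [ 0.75 -1.12  0.44] open 0.5644834404130797
shift now-frame /30 [ 0.05 -0.01 -6.59]  rot/6 [ 0.02  0.   -0.01]  shift in target frame/30 [ 0.05 -0.02 -6.59]
```

View pics/w5.png

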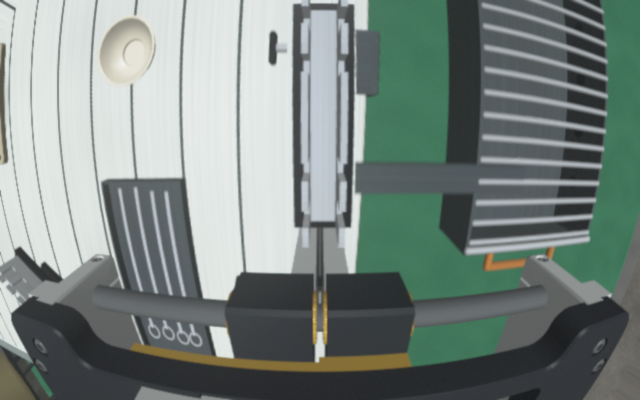

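View pics/d5a.png

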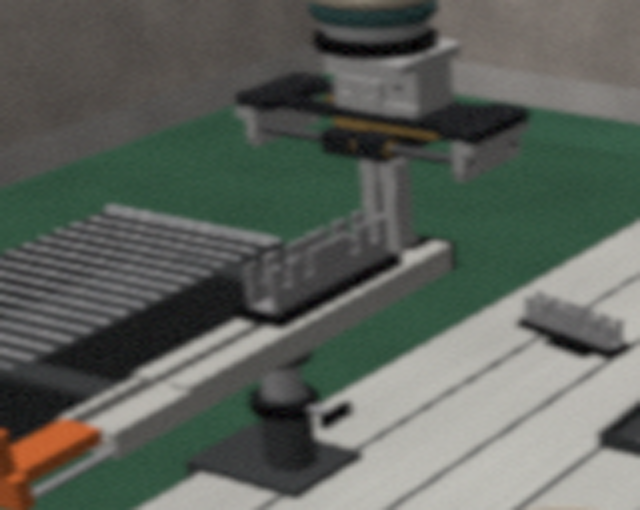

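Pushing works; the rest slides with the fingers behind the shoe. Continue.

Emit:
{"op": "carry_out", "data": {"plan": "0 0 -0.5 0 0 0 -1;0 0 -0.5 0 0 0 -1;0 0 -0.5 0 0 0 -1;0 0 -0.5 0 0 0 -1;0 0 -0.5 0 0 0 -1;0 0 -0.5 0 0 0 -1;0 0 -0.5 0 0 0 -1;0 0 -0.5 0 0 0 -1;0 0 -0.5 0 0 0 -1;0 0 -0.5 0 0 0 -1"}}

```text
t: 8.72
ee_pos: [618.4, 23.2, 165.0]
ee_rot: [18.1, 90.0, -70.4]
force: [0.0, -0.9, 2.2]
opening: 0.4
```

Emit:
{"op": "carry_out", "data": {"plan": "0 0 -0.4 0 0 0 -1;0 0 -0.3 0 0 0 -1;0 0 -0.3 0 0 0 -1;0 0 -0.2 0 0 0 -1;0 0 -0.2 0 0 0 -1;0 0 0 0 0 0 -1;0 0 0 0 0 0 -1"}}

```text
t: 9.3
ee_pos: [617.3, 64.3, 164.8]
ee_rot: [-166.8, 90.0, 104.7]
force: [0.5, -0.1, 0.9]
opening: 0.2
```

```bash
python3 - <<'E'
from mv import *
to([617,71,164],1.4);im,p=save('wrist','w6');save('side','d6')
im=cv2.imread('pics/d6.png')
cv2.imwrite('pics/d6a.png',cv2.resize(im[80:250,150:310],None,fx=4,fy=3,interpolation=cv2.INTER_CUBIC))
E
```

```text
t 9.3 pos [617.31  64.34 164.81] F [ 0.55 -0.14  0.94] open 0.23071628339096614
shift now-frame /30 [ 0.03 -0.   -0.22]  rot/6 [ 0.01 -0.01  0.  ]  shift in target frame/30 [ 0.03 -0.   -0.22]
```

View pics/w6.png

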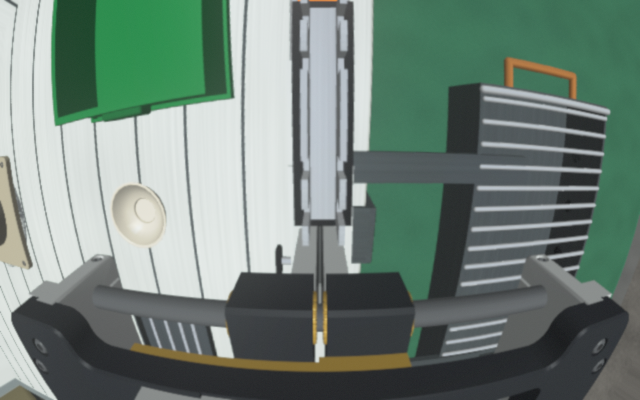

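View pics/d6a.png

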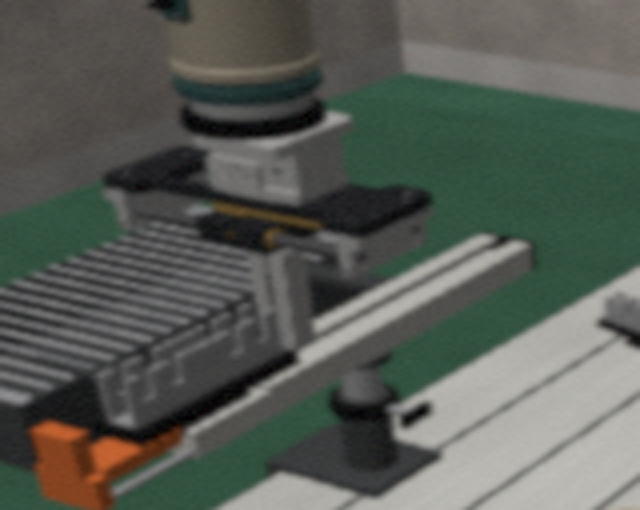

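Rest is nearly at the tongue (about 7 mm to go). Push to the stop gently.

Emit:
{"op": "carry_out", "data": {"plan": "0 0 -0.1 0 0 0 -1;0 0 -0.1 0 0 0 -1;0 0 -0.07 0 0 0 -1;0 0 0 0 0 0 -1"}}

```text
t: 9.73
ee_pos: [617.1, 71.3, 164.9]
ee_rot: [-12.6, 89.9, -101.2]
force: [0.2, -1.9, -0.8]
opening: 0.7
```

Emit:
{"op": "carry_out", "data": {"plan": "0 0 0.4 0 0 0 -1;-0.7 0 0 0 0 0 -1;-1 0 0 0 0 0 -1;-1 0 0 0 0 0 0.2;0 0 -0.8 0 0 0 0.2;0 0 -1 0 0 0 0.2;0 0 -1 0 0 0 0.2;0 0 0 0 0 0 0.2;0 0 0 0 0 0 0.2"}}

```text
t: 10.48
ee_pos: [614.9, 146.1, 246.2]
ee_rot: [173.0, 89.9, 84.7]
force: [0.6, -0.4, -0.1]
opening: 37.2
```

```bash
python3 - <<'E'
from mv import *
to([615.5,144.3,178],1.4);im,p=save('wrist','w7');save('scene','s7')
print(proj('wrist',[615.5,144.3,195],p))
im=cv2.imread('pics/s7.png')
cv2.imwrite('pics/s7a.png',cv2.resize(im[100:290,340:480],None,fx=4,fy=3,interpolation=cv2.INTER_CUBIC))
E
```

```text
t 10.4833 pos [614.93 146.05 246.16] F [ 0.58 -0.35 -0.1 ] open 37.17611998463232
shift now-frame /30 [2.27 0.02 0.06]  rot/6 [ 0.05 -0.02 -0.  ]  shift in target frame/30 [2.27 0.02 0.06]
[320.5  218.17]
```

View pics/w7.png

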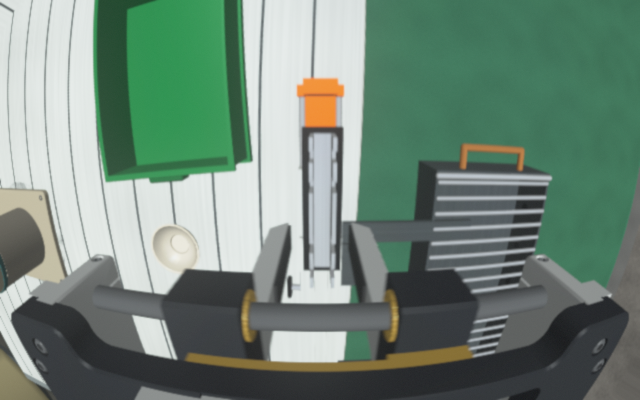

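View pics/s7a.png

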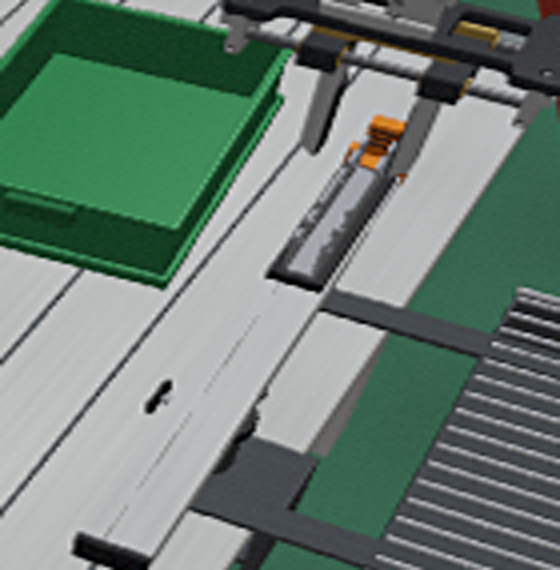

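```bash
python3 - <<'E'
from mv import *
for u in((302,128),(343,128),(303,269),(340,269)): print(plane('wrist',u,157.5))
E
```

```text
[599.51 204.21 157.5 ]
[632.92 205.08 157.5 ]
[601.51  75.37 157.5 ]
[636.1   76.18 157.5 ]
```

Emit:
{"op": "carry_out", "data": {"plan": "0.5 0.04 0.1 0 0 0 0.2;0.6 0 0 0 0 0 0.2;0.6 0 0 0 0 0 0.2;0.57 0 0 0 0 0 0.2;0 0 0 0 0 0 0.2"}}

```text
t: 11.0
ee_pos: [614.8, 137.5, 174.3]
ee_rot: [-66.2, 89.6, -154.8]
force: [-0.3, -0.2, 0.7]
opening: 56.4
```

```bash
python3 - <<'E'
from mv import *
to([616.3,143,178],1.4);im,p=save('wrist','w8');save('side','d8')
im=cv2.imread('pics/d8.png')
cv2.imwrite('pics/d8a.png',cv2.resize(im[80:270,130:290],None,fx=4,fy=3,interpolation=cv2.INTER_CUBIC))
E
```

```text
t 11.0 pos [614.82 137.55 174.34] F [-0.29 -0.22  0.67] open 56.386400469690706
shift now-frame /30 [-0.12  0.05 -0.18]  rot/6 [-0.01  0.03  0.06]  shift in target frame/30 [-0.12  0.05 -0.18]
```

View pics/d8a.png

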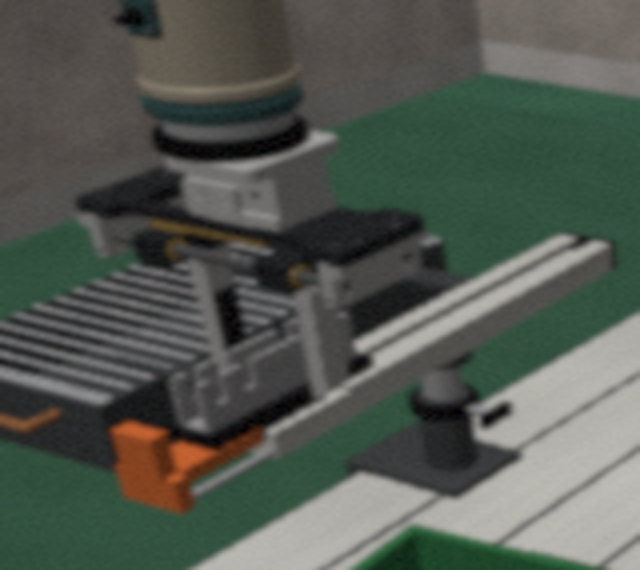

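View pics/w8.png

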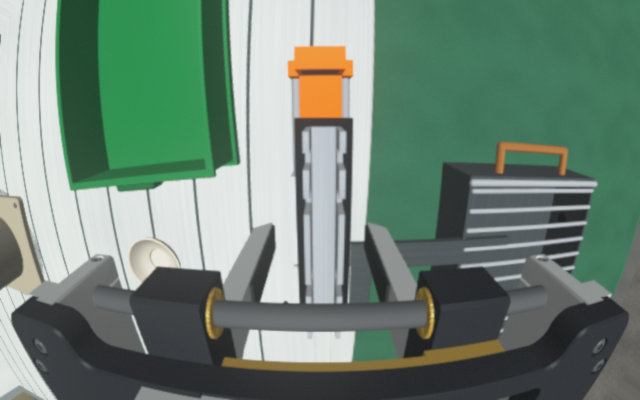

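Emit:
{"op": "carry_out", "data": {"plan": "0 0 0 0 0 0 0.2;0 0 0 0 0 0 0.2"}}

```text
t: 11.27
ee_pos: [617.6, 140.7, 179.2]
ee_rot: [101.2, 89.9, 12.6]
force: [-0.3, -0.9, -0.6]
opening: 56.3
```

Emit:
{"op": "carry_out", "data": {"plan": "0 0 0 0 0 0 -1;0 0 0 0 0 0 -1;0 0 0 0 0 0 -1;0 0 0 0 0 0 -1;0 0 0 0 0 0 -1;0 0 0 0 0 0 -1;0 0 0 0 0 0 -1", "force": 35}}

```text
t: 11.85
ee_pos: [616.8, 140.9, 177.9]
ee_rot: [88.2, 90.0, -0.3]
force: [0.1, -0.3, 1.2]
opening: 20.0
```

```bash
python3 - <<'E'
from mv import *
to([616.3,143,178],1.4)
E
```

```text
t 11.85 pos [616.76 140.85 177.91] F [ 0.07 -0.29  1.19] open 19.998259995133274
shift now-frame /30 [-0.   -0.01 -0.07]  rot/6 [ 0.01  0.   -0.  ]  shift in target frame/30 [-0.   -0.01 -0.07]
```

Emit:
{"op": "carry_out", "data": {"plan": "-0.2 0 0 0 0 0 -1;-0.4 0 0 0 0 0 -1;-0.4 0 0 0 0 0 -1;-0.5 0 0 0 0 0 -1;-0.5 0 0 0 0 0 -1;-0.5 0 0 0 0 0 -1;0 0 0 0 0 0 -1;0 0 0 0 0 0 -1"}}

```text
t: 12.52
ee_pos: [617.3, 141.1, 254.4]
ee_rot: [101.9, 89.8, 13.4]
force: [1.4, 0.1, -3.1]
opening: 19.9
```

```bash
python3 - <<'E'
from mv import *
to([417,278,255],5);im,p=save('wrist','w9');save('scene','s9')
im=cv2.imread('pics/s9.png')
cv2.imwrite('pics/s9a.png',cv2.resize(im[80:290,300:480],None,fx=3,fy=3,interpolation=cv2.INTER_CUBIC)[:600])
E
```

```text
t 12.5167 pos [617.3  141.13 254.36] F [ 1.36  0.05 -3.07] open 19.903288769751846
shift now-frame /30 [-0.04 -6.56 -4.73]  rot/6 [-0.59 -0.   -0.03]  shift in target frame/30 [-0.02 -6.25 -5.13]
```

View pics/w9.png

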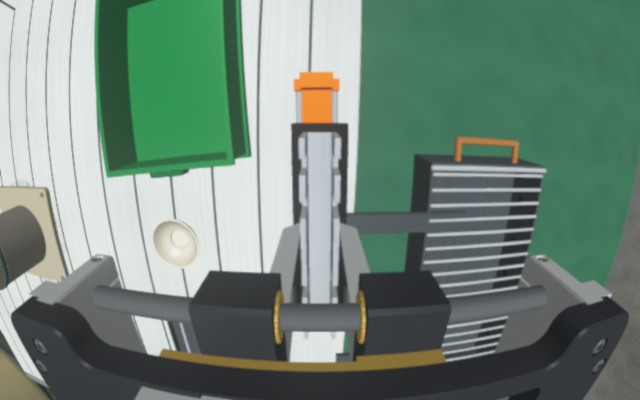

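View pics/s9a.png

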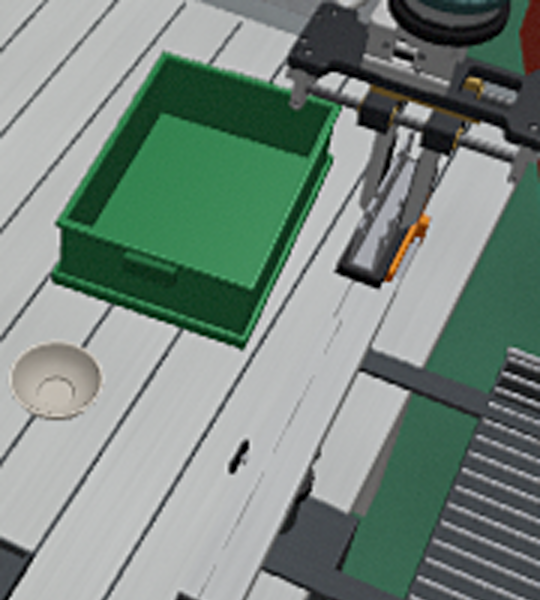

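Emit:
{"op": "carry_out", "data": {"plan": "0 0 0 -0.3 0 0 -1;0 -0.5 -0.4 -0.3 0 0 -1;0 -0.8 -0.65 0 0 0 -1;0 -0.8 -0.65 0 0 0 -1;0 -0.8 -0.65 0 0 0 -1;0 -0.8 -0.65 0 0 0 -1;0 -0.8 -0.65 0 0 0 -1;0 -0.8 -0.65 0 0 0 -1;0 -0.6 -0.5 0 0 0 -1;0 -0.35 -0.33 0 0 0 -1"}}

```text
t: 13.45
ee_pos: [413.2, 279.4, 252.3]
ee_rot: [-83.4, 89.9, -168.1]
force: [-0.5, 0.7, -1.6]
opening: 19.8
```

Emit:
{"op": "carry_out", "data": {"plan": "0 0 0 0 0 0 -1;0 0 0 0 0 0 -1;0 0 0 0 0 0 -1"}}

```text
t: 13.7
ee_pos: [417.4, 277.1, 252.3]
ee_rot: [-17.0, 89.9, -102.0]
force: [0.2, -0.5, -2.5]
opening: 19.6
```

```bash
python3 - <<'E'
from mv import *
to([417,278,54],5);im,p=save('wrist','w10');save('scene','s10');save('side','d10')
E
```

```text
t 13.7 pos [417.4  277.09 252.33] F [ 0.17 -0.47 -2.53] open 19.61368144458908
shift now-frame /30 [ 6.61 -0.01 -0.04]  rot/6 [-0.    0.01  0.  ]  shift in target frame/30 [ 6.61 -0.01 -0.03]
```

View pics/w10.png

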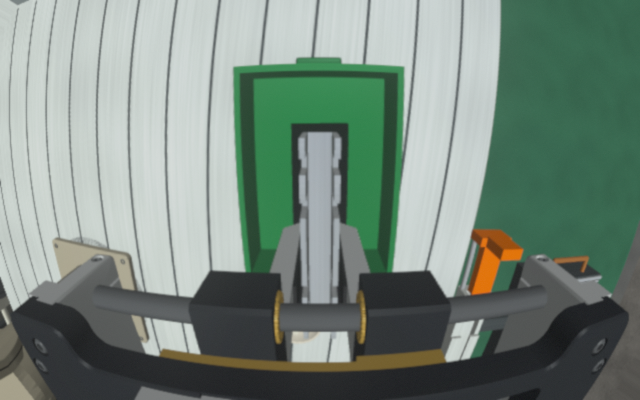

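View pics/s10.png

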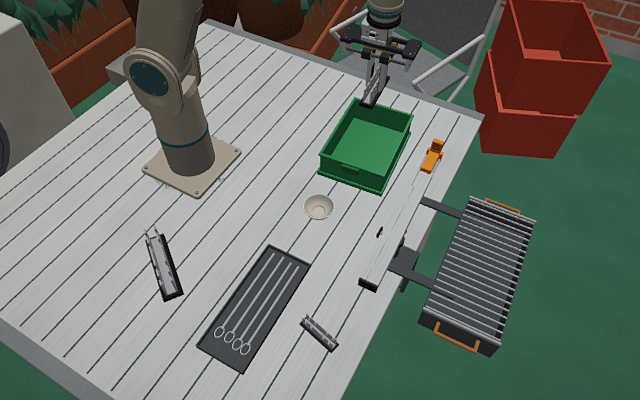

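View pics/d10.png

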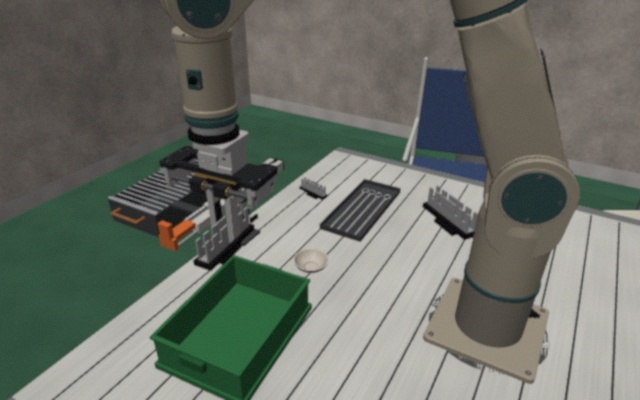

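Emit:
{"op": "carry_out", "data": {"plan": "0.5 0 0 0 0 0 -1;0.8 0 0 0 0 0 -1;0.8 0 0 0 0 0 -1;0.8 0 0 0 0 0 -1;0.8 0 0 0 0 0 -1;0.8 0 0 0 0 0 -1;0.8 0 0 0 0 0 -1;0.5 0 0 0 0 0 -1;0.3 0 0 0 0 0 -1;0 0 0 0 0 0 -1"}}

```text
t: 14.68
ee_pos: [416.3, 277.0, 68.1]
ee_rot: [-55.4, 89.8, -140.3]
force: [-0.5, 0.5, -2.9]
opening: 20.2
```

Emit:
{"op": "carry_out", "data": {"plan": "0 0 0 0 0 0 -1;0.1 0 0 0 0 0 -1;0.1 0 0 0 0 0 -1;0 0 0 0 0 0 -1;0 0 0 0 0 0 -1"}}

```text
t: 15.1
ee_pos: [416.9, 278.2, 64.3]
ee_rot: [109.7, 90.0, 24.8]
force: [-0.3, -0.5, -3.0]
opening: 20.0
```

```bash
python3 - <<'E'
from mv import *
to([417,278,54],5);save('scene','s11');save('side','d11')
im=cv2.imread('pics/s11.png')
cv2.imwrite('pics/s11a.png',cv2.resize(im[40:240,280:480],None,fx=3,fy=3,interpolation=cv2.INTER_CUBIC)[:600])
E
```

```text
t 15.1 pos [416.92 278.16  64.25] F [-0.25 -0.51 -3.02] open 20.02193717031622
shift now-frame /30 [0.34 0.   0.01]  rot/6 [ 0.01 -0.   -0.01]  shift in target frame/30 [0.34 0.   0.01]
```

View pics/s11a.png

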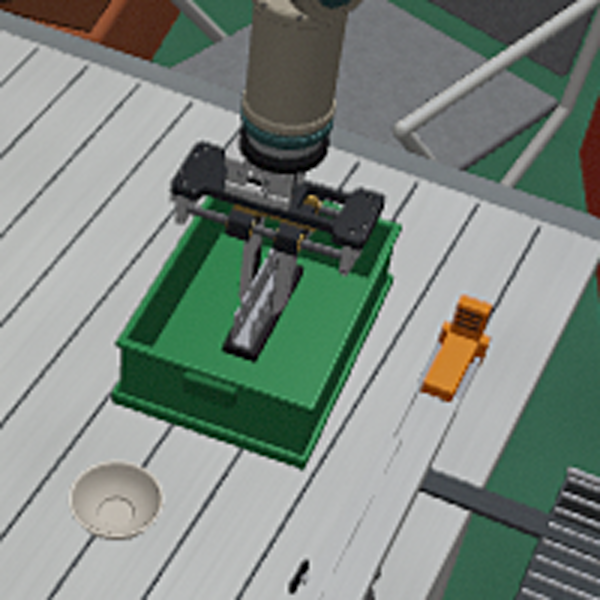

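View pics/d11.png

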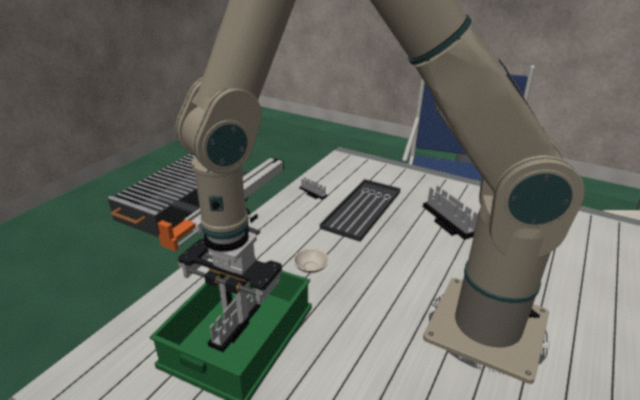

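Rest is inside the box, clear of the walls, ~10 mm above the floor. Lower gently to contact.

Emit:
{"op": "carry_out", "data": {"plan": "0.1 0 0 0 0 0 -1;0.1 0 0 0 0 0 -1;0.07 0 0 0 0 0 -1;0 0 0 0 0 0 -1;0 0 0 0 0 0 -1"}}

```text
t: 15.62
ee_pos: [416.5, 278.0, 55.5]
ee_rot: [-55.6, 90.0, -140.5]
force: [-0.0, 1.4, -1.3]
opening: 19.7
```

Emit:
{"op": "carry_out", "data": {"plan": "0.07 0 0 0 0 0 -1;0.05 0 0 0 0 0 -1;0 0 0 0 0 0 -1;0 0 0 0 0 0 -1"}}

```text
t: 15.95
ee_pos: [416.7, 278.2, 52.3]
ee_rot: [107.7, 90.0, 22.8]
force: [-0.3, -0.2, 1.8]
opening: 19.9
```

Emit:
{"op": "carry_out", "data": {"plan": "0 0 0 0 0 0 0;0 0 0 0 0 0 0;0 0 0 0 0 0 0;0 0 0 0 0 0 0;0 0 0 0 0 0 0;0 0 0 0 0 0 0"}}

```text
t: 16.45
ee_pos: [416.7, 278.1, 52.1]
ee_rot: [121.6, 90.0, 36.6]
force: [0.2, -0.0, 0.4]
opening: 47.0
```

Emit:
{"op": "carry_out", "data": {"plan": "-0.4 0 0 0 0 0 0;-0.8 0 0 0 0 0 0;-1 0 0 0 0 0 0;-1 0 0 0 0 0 0;-1 0 0 0 0 0 0;-1 0 0 0 0 0 0;-0.8 0 0 0 0 0 0;-0.5 0 0 0 0 0 -1;0 0 0 0 0 0 -1;0 0 0 0 0 0 -1"}}

```text
t: 17.28
ee_pos: [416.9, 278.1, 247.5]
ee_rot: [103.0, 89.9, 18.1]
force: [0.5, -1.1, -0.7]
opening: 30.6
```

```bash
python3 - <<'E'
from mv import *
to([612.3,265,250],1.4);save('wrist','w12');save('side','d12')
im=cv2.imread('pics/d12.png')
cv2.imwrite('pics/d12a.png',cv2.resize(im[200:400,130:330],None,fx=3,fy=3,interpolation=cv2.INTER_CUBIC)[:600])
E
```

```text
t 17.2833 pos [416.91 278.05 247.45] F [ 0.5  -1.07 -0.75] open 30.58062955304467
shift now-frame /30 [-0.08  6.45  1.01]  rot/6 [ 0.61 -0.   -0.01]  shift in target frame/30 [-0.08  6.5   0.59]
```

View pics/d12a.png

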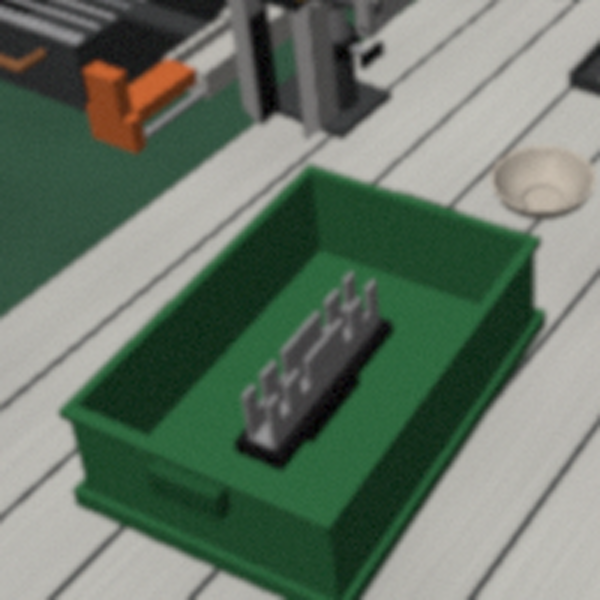

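View pics/w12.png

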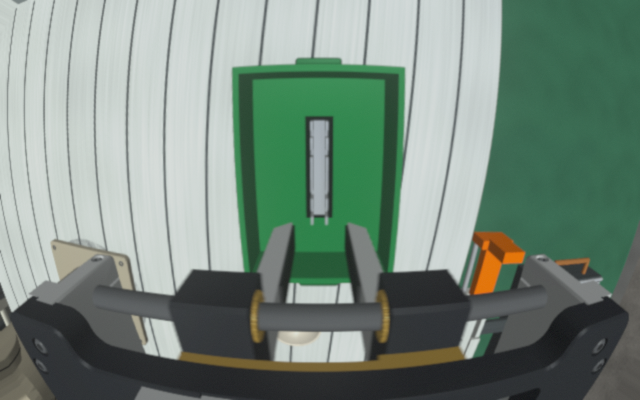

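Emit:
{"op": "carry_out", "data": {"plan": "0 0 0 0.6 0 0 -1;0 0.5 0.05 0 0 0 -1;0 0.9 0 0 0 0 -1;0 0.9 0.1 0 0 0 -1;0 0.9 0.1 0 0 0 -1;0 0.9 0.1 0 0 0 -1;0 0.9 0.1 0 0 0 -1;0 0.9 0 0 0 0 -1;0 0.6 0 0 0 0 -1;0 0 0 0 0 0 -1"}}

```text
t: 18.22
ee_pos: [614.7, 267.9, 244.0]
ee_rot: [-39.3, 89.9, -128.1]
force: [1.2, 0.3, 0.0]
opening: 0.6
```

Emit:
{"op": "carry_out", "data": {"plan": "0 0 0 0 0 0 -1;0 0 0 0 0 0 -1"}}

```text
t: 18.38
ee_pos: [610.1, 269.9, 245.8]
ee_rot: [-76.2, 89.8, -164.7]
force: [-0.3, 0.2, 0.0]
opening: 0.2
```

```bash
python3 - <<'E'
from mv import *
to([613,270,169],1.4);save('scene','s13')
im=cv2.imread('pics/s13.png')
cv2.imwrite('pics/s13a.png',cv2.resize(im[40:240,320:480],None,fx=3,fy=3,interpolation=cv2.INTER_CUBIC)[:600])
E
```

```text
t 18.3833 pos [610.09 269.86 245.77] F [-0.33  0.18  0.01] open 0.2434063462233353
shift now-frame /30 [ 2.56  0.11 -0.  ]  rot/6 [0.02 0.01 0.03]  shift in target frame/30 [ 2.56  0.1  -0.  ]
```

View pics/s13a.png

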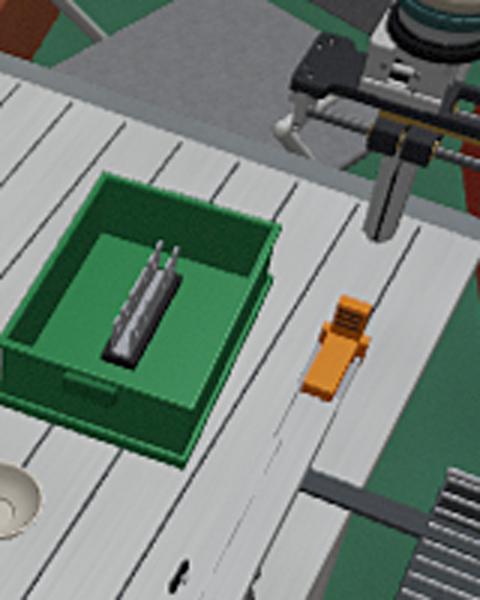

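Emit:
{"op": "carry_out", "data": {"plan": "0.6 0.05 0 0 0 0 -1;0.8 0 0 0 0 0 -1;0.8 0 0 0 0 0 -1;0.3 0 0 0 0 0 -1;0 0 0 0 0 0 -1;0 0 0 0 0 0 -1"}}

```text
t: 18.93
ee_pos: [613.0, 270.0, 172.7]
ee_rot: [-162.2, 90.0, 109.3]
force: [0.8, -0.8, 1.3]
opening: 0.3
```

Emit:
{"op": "carry_out", "data": {"plan": "0 0 0.3 0 0 0 -1;0 0 0.3 0 0 0 -1;0 0 0.3 0 0 0 -1;0 0 0.3 0 0 0 -1;0 0 0.3 0 0 0 -1;0 0 0.3 0 0 0 -1;0 0 0.3 0 0 0 -1;0 0 0.3 0 0 0 -1;0 0 0.2 0 0 0 -1;0 0 0 0 0 0 -1"}}

```text
t: 19.77
ee_pos: [615.7, 194.2, 172.7]
ee_rot: [164.3, 89.6, 75.8]
force: [1.0, 5.8, -1.2]
opening: 0.5
```

Emit:
{"op": "carry_out", "data": {"plan": "0 0 0.12 0 0 0 -1;0 0 0.1 0 0 0 -1;0 0 0.05 0 0 0 -1;0 0 0 0 0 0 -1"}}

```text
t: 20.1
ee_pos: [615.6, 194.0, 173.0]
ee_rot: [167.3, 89.0, 79.0]
force: [1.8, 17.4, -6.5]
opening: 0.6
```

Emit:
{"op": "carry_out", "data": {"plan": "0 0 -0.4 0 0 0 -1;0 0 -0.6 0 0 0 -1;-0.6 0 -0.3 0 0 0 -1;-1 0 0 0 0 0 -1;-1 0 0 0 0 0 -1;-1 0 0 0 0 0 -1;-1 0 0 0 0 0 -1;0 0 0.6 0 0 0 -1;0 0 0 0 0 0 -1;0 0 0 0 0 0 -1"}}

```text
t: 20.93
ee_pos: [615.3, 202.2, 309.8]
ee_rot: [-9.7, 89.9, -98.4]
force: [0.9, -0.2, -1.3]
opening: 0.4
```

```bash
python3 - <<'E'
from mv import *
print(r.sense()['ee_pos'],r.sense()['force'])
im,p=save('scene','s14');save('side','d14')
a=cv2.imread('pics/scene0.png')
for n,I in(('a',a),('b',im)):
    m=cv2.inRange(cv2.cvtColor(I,cv2.COLOR_BGR2HSV),(5,150,120),(20,255,255));m[:140]=0;m[200:]=0;m[:,:400]=0;m[:,450:]=0
    c=max(cv2.findContours(m,0,2)[0],key=cv2.contourArea);print(cv2.boundingRect(c),cv2.contourArea(c))
cv2.imwrite('pics/s14a.png',cv2.resize(np.hstack([a[90:290,310:440],im[90:290,310:440]]),None,fx=3,fy=3,interpolation=cv2.INTER_CUBIC)[:600])
print(plane('scene',(319,207),14,p))
E
```

```text
[615.28 202.15 309.85] [ 0.91 -0.17 -1.33]
(412, 165, 23, 24) 206.0
(412, 165, 23, 24) 206.0
[400.51  32.51  14.  ]
```

View pics/s14a.png

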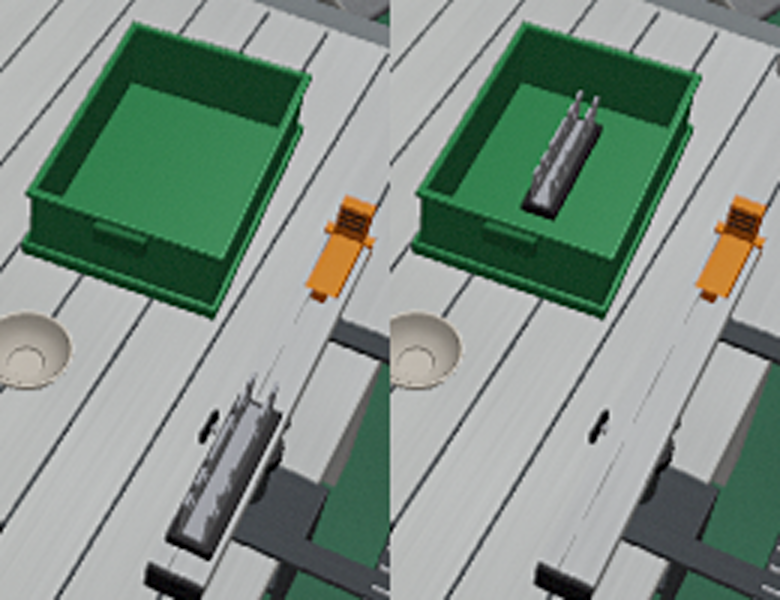

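View pics/d14.png

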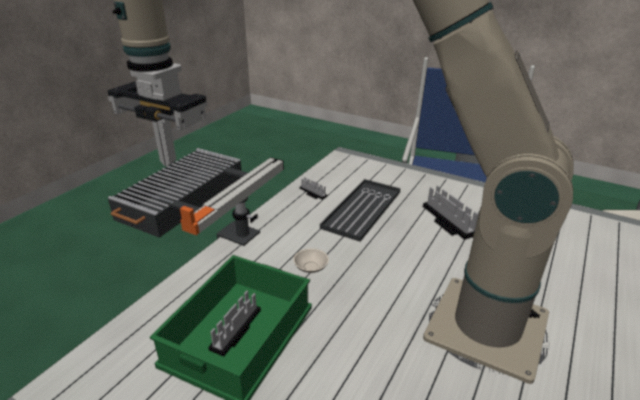

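The orange mask is identical to the one at the start, so the cap is home. The rest stands upright in the box, and the dish and tray have not moved.

```bash
python3 -c "
from bench import r
print(r.hand_in())"
```

```text
the job is handed in; nothing more can be done
None
```

The job is done and handed in at about 21 s of the 70 s allowed; the hand-in reported no verdict. I pulled the cap out to its stop and pushed the rest low along the track to within a few millimetres of the cap's tongue. I then gripped it across the channel, lifted it off, set it on its foot in the green box and pushed the cap home.

- **Cap:** it met a hard stop at both ends, at about 18 N. In the scene camera its orange outline has the same size and position as at the start. The finger contact positions left about 2.5 mm unexplained, within the 5 mm tolerance.
- **Rest:** it stands upright near the middle of the box, clear of the walls. I judged this from the pictures and did not measure the angle. In the loading gap, the finger contact put it at about track y = 143 mm and the wrist camera at about 138 mm. Both are inside the 130–155 mm range.
- **Everything else:** by eye, the dish, the tray with its skewers and the box look unmoved. The arm was clear of everything at hand-in.

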